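Open the sculptor's tool chest

ROBOT

A 7-joint arm with a two-finger parallel gripper is mounted at the origin on the work surface. World frame = base frame: x ahead of the robot, y to its left, z up, the work surface at z = 0. Lengths are in m, angles in rad, forces in N, time in s.
With the tool pointing down it reaches from about 0.425 to 0.875 m from the base axis. Payload 4.7 kg.
Tool frame: the origin (TCP) lies at the very end of the fingers, on their centre line; the grasp point (between the pads) lies 19 mm behind it; z points along the fingers, y is the line along which they close (so a half turn about z gives the same grasp; the last joint's range is limited). The gripper opens to 87 mm and grips with 3 to 60 N. Pads are 19 mm wide; open, the fingers measure 117 mm over their backs; the gripper's body (75 mm by 190 mm) begins 51 mm behind the grasp point.
Start: joints at [0.014, 0.321, -0.07, 1.45, 0.023, 1.371, -0.057], TCP at [0.65, -0, 0.186] pointing down, gripper open.
Joint ranges: [-2.86, 2.86], [-0.3, 2.09], [-1.38, 1.24], [0.06, 2.45], [-1.56, 4.7], [0.09, 2.05], [-2.69, 2.69]. Speed limits (rad/s): [2.57, 2.57, 3.14, 3.14, 3.14, 3.14, 3.14].

INTERFACE

Orientations are given as a rotation vector (axis times angle).
In Python, from bench import ctrl, imaging, ticket gives the robot as it stands.
- The arm moves only by the tool jog_arm, never from a script. Its argument "rows" is text: rows parted by semicolons, each of 7 numbers parted by spaces: the shift along the tool's x, y, z in cm, then the turn, a rotation vector about the tool's x, y, z in rad, then the closure, from -1 (fully open) to 1 (shut), so that 0 is half open. A call has 1 to 5 rows; each row shifts and turns the commanded pose from where the row before left it, along the tool's axes as they then stand; what a row does not reach is not made up. A row lasts 1/8 s, in which the tool goes at most 62.5 mm and 10.7 degrees, less where a joint would pass 70% of its speed; a pose out of reach is approached as far as the arm can. A call with a gripper value outside its range is refused whole. The fingers move at their own pace and stop on an object; "force" is the grip in N (left out, the last holds). Time passes only in rows, so rows that do not move let the fingers close. It gives the time, the measured TCP pose, the force, the opening and the grip force at its end, in the units of the state.
- ctrl.get_state(): the state, without advancing time (a new reading comes with each control period).
- imaging.get_image(name): name is "scene" or "side" or "wrist"; returns a dict with "img" (400x640x3 uint8, blue, green, red), "vertical_fov" (degrees; the focal length in pixels is half the picture's height over the tangent of half this angle, whatever the lens; pixels are square), "cx", "cy" (the principal point, pixels), "origin" and "orientation" of the camera in the world. Camera axes: x right, y down, z forward; pixel columns grow to the right and rows downward; lengths in m; the calibration is good to about 2 mm. A picture is of the moment at which its call begins. There is no depth.
- ticket.close_job(): hands the job in; it is judged then, once.
The state is a dict: "time": time; "joint_positions": joint angles; "qd": joint speeds; "joint_torque": joint torques, N m; "position": TCP position; "tool_rot": TCP orientation; "ft_force": force on the tool from outside, world axes, zero at the start; "torque": the same for the moment, N m; "grip_width": opening from 0.0 (shut) to 1.0 (fully open); "grip_force": force on a finger pad.
Only numpy, scipy, OpenCV 4.12 (cv2) and the standard library are available. Lean on these libraries where they do the work, as an engineer would, in place of code of your own. Each camera call takes 0.05 s, during which the arm holds its last target. There are 200 camera calls.

TASK

Open the plywood chest: turn the bar of its staple in line with the slot of the hasp, flip the hasp up off the staple and fold it right back over the lid while the lid is still shut, then raise the lid by at least 70 degrees and leave it standing open. Do not shift or tip the jug, the block of clay, the bowl or the sanding block standing around it.

Things in the scene. Friction and masses are not known exactly. Their poses are not given: they have to be found in the camera images.
- chest: Fixed plywood chest, 260 mm deep (x), 240 wide (y). Origin: centre of its underside, on the bench; +x to its back, -x to its front, which faces the robot's left (+y, give or take 30 deg). The front wall rises 60 mm, then a sloping apron leans back at 42 deg from level (outward normal -0.669, 0, 0.743 in this frame) up to the lid's front edge at x -50, z 132. The flat lid, 12 mm thick, covers the rest, as wide as the chest.
- wing (a joint): Turning staple in mid apron: upright steel bar on a thin neck, turning about the apron's normal. 0: crosswise (along chest y), locks the hasp. Stops at +1.571 and -1.571 (positive: anticlockwise seen from outside): in line with the slot, either frees the hasp if within 8 deg. Starts within 0.7 of crosswise; 0.06 N m to turn, stays where left.
- wing_grip (a point): Grip point of the staple's bar: on its turning axis, 32 mm out from the apron. The bar is 46 mm long (point's y), 10 mm thick (x), and spans 12 to 44 mm out from the apron; point z points out along the apron's normal. The hasp strap under it reaches 8 mm out from the apron.
- hasp (a joint): Hinge of the hasp on the lid's front edge (axis along chest y). 0: strap lies down the apron over the staple; grows as its end is lifted up and back. Lid shut: upright at 2.30, beyond that it falls back by itself to a stop at 3.30 over the lid; short of it it falls forward. Loose: 0.1 N m to lift. Blocked while the bar is across the slot; while it is on the staple it holds the lid.
- hasp_hinge (a point): On the hasp's hinge axis, mid strap. The steel strap runs 118 mm from here along the point's -x, 42 mm wide (y), 5 mm thick, with a slot 18 mm wide from 26 to 95 mm from the hinge. The point turns with the hasp; z is the strap's outer normal.
- hasp_lip (a point): Middle of the finger lip at the hasp's free end, 115 mm from the hinge axis: a plate 42 mm wide (point's y), 6 mm thick (x), standing 29 mm out from the strap (z); this point is 18 mm out from the strap's mid-thickness. The strap's end overhangs the apron's lower edge by about 10 mm, so fingers can straddle lip and strap across the 42 mm.
- lid (a joint): Hinge of the lid along the chest's back edge (axis along y). 0 shut, grows as the front edge rises, stop at 1.70. Stiff: it stays at any angle; takes about 11 N upward at a knob.
- lid_hinge (a point): On the lid's hinge axis, in its middle, 132 mm above the bench; it turns with the lid: its -x axis points to the lid's front edge, 175 mm away, z is the lid's top face normal (the top face is 12.5 mm above the axis).
- knob_left (a point): Middle of the head of the +y (chest's axes) wooden knob on the lid: head 34 mm diameter, 16 mm high, on a 24 mm stem; top 34 mm above the lid. It stands 145 mm from the lid's hinge and 85 mm to the +y side of the hasp. Axes as lid_hinge; it turns with the lid.
- knob_right (a point): The same on the chest's -y side. Either knob serves.
- jug: Bystander: white plastic bottle, 72 mm diameter, 230 mm tall, standing close beside the chest, at one of its ends (+y or -y). Origin: centre of its underside.
- clay: Bystander: clay-coloured block, 120 x 60 x 70 mm high, lying at the other end of the chest. Origin: centre of its underside.
- bowl: Bystander: grey mixing bowl, 84 mm diameter, 45 mm high, before the chest's front, towards one end. Origin: centre of its underside.
- sander: Bystander: wooden sanding block, 45 x 100 x 40 mm high, before the front, towards the other end. Origin: centre of its underside.

How it is judged:
On the way, in this order (a step that is already met when the one before it is completed fails the run):
1. the staple's bar is turned in line with the slot, the hasp still down and the lid shut ((value of joint wing above 1.4 rad or value of joint wing below -1.4 rad) and value of joint hasp below 0.8 rad and value of joint lid below 0.1 rad), for 0.2 s.
2. the hasp is folded back over the lid, past upright, with the lid still shut (value of joint hasp above 2.6 rad and value of joint lid below 0.1 rad), for 0.2 s.
3. the lid is raised by about 70 degrees (value of joint lid above 1.18 rad and value of joint hasp above 2.4 rad), for 0.2 s.
At the end, for the whole second after the job is handed in: The lid stands still at 1.15 rad or more, the hasp is still folded back (2.4 rad or more), and the jug, clay, bowl and sanding block stand upright within 30 mm of where they were (value of joint lid above 1.15 rad and value of joint hasp above 2.4 rad and velocity of joint lid between -0.05 and 0.05 rad/s and distance of each of jug, clay, bowl, sander from where it was at the start of the episode below 0.03 m and angle between each of jug, clay, bowl, sander's own z axis and vertical below 0.3 rad); the robot touches nothing.
It fails at once if the white jug is pushed more than 30 mm or tipped (distance of jug from where it was at the start of the episode above 0.03 m or angle between jug's own z axis and vertical above 0.3 rad).
It fails at once if the block of clay is pushed more than 30 mm or tipped (distance of clay from where it was at the start of the episode above 0.03 m or angle between clay's own z axis and vertical above 0.3 rad).
It fails at once if the mixing bowl is pushed more than 30 mm or tipped (distance of bowl from where it was at the start of the episode above 0.03 m or angle between bowl's own z axis and vertical above 0.3 rad).
It fails at once if the sanding block is pushed more than 30 mm or tipped (distance of sander from where it was at the start of the episode above 0.03 m or angle between sander's own z axis and vertical above 0.3 rad).
It also fails if it takes over 58 s, if anything falls off the work surface, if the arm or the gripper's body presses on something with over 40 N, if the wrist force passes 120 N, or if a joint passes its speed limit or range.

## Working session

There is one attempt and no reset: what is moved stays moved. The work goes in short steps, Python scripts to look and compute and a tool call to move; the robot and the scene stay as the last step left them, time stands still between calls to the robot, and variables do not carry over. Pictures are saved under pics/ and viewed, at most 10 in all, crops included, and the job is handed in when it is done.

Besides the shell and the picture viewer there is one more tool, called after "Request:" in YAML: its name, and indented under it one key for each argument. jog_arm: Moves the arm, as the interface text tells. Its arguments: {"type":"object","properties":{"rows":{"type":"string"},"force":{"type":"number"}},"required":["rows"]}

```bash
ls; mkdir -p pics; python3 - <<'E'
from bench import ctrl, imaging
import cv2, numpy as np
s=ctrl.get_state(); print({k:np.round(v,3) for k,v in s.items()})
for n in ("scene","side"):
    d=imaging.get_image(n); cv2.imwrite(f"pics/{n}0.png",d["img"]); print(n,d["vertical_fov"],d["cx"],d["cy"],d["origin"],d["orientation"])
E
```

```text
pics
{'time': np.float64(0.0), 'joint_positions': array([ 0.014,  0.322, -0.07 ,  1.452,  0.023,  1.371, -0.057]), 'qd': array([-0.001,  0.   , -0.001,  0.001,  0.   , -0.002, -0.001]), 'joint_torque': array([-0.0000e+00, -4.9128e+01, -4.0400e-01, -3.1253e+01, -6.4000e-02,
        4.4000e-02,  0.0000e+00]), 'position': array([ 0.649, -0.   ,  0.185]), 'tool_rot': array([-2.221e+00, -2.221e+00,  2.000e-03]), 'ft_force': array([ 0.271, -0.659,  0.303]), 'torque': array([-0.01 , -0.013,  0.007]), 'grip_force': np.float64(0.0), 'grip_width': np.float64(1.004)}
scene 44.28332059116097 323.00725362392376 197.9401553843194 [1.08068831 0.43602574 0.81392125] [-1.14019437 -2.44483876  0.94230059]
side 43.27922425895999 319.2873624490821 192.41559858494844 [ 0.02044289 -0.57383657  0.70474466] [-2.02021452  0.84050395 -0.43416417]
```

View pics/scene0.png

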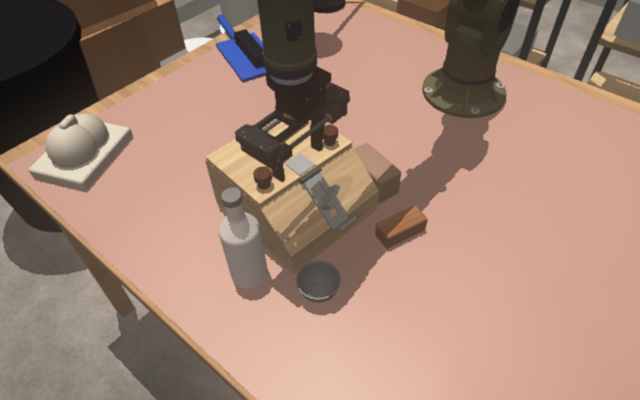

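View pics/side0.png

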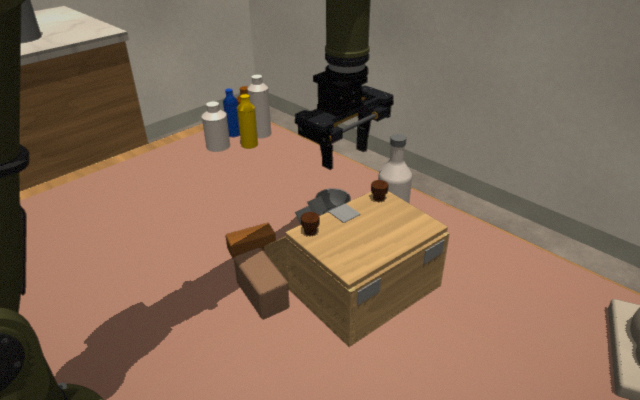

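```bash
cat > h.py <<'E'
from bench import ctrl, imaging
import cv2, numpy as np
from scipy.spatial.transform import Rotation as R
from scipy.optimize import least_squares
def K(d):
    f=200/np.tan(np.radians(d["vertical_fov"])/2); return f
def proj(d,P):
    P=np.atleast_2d(P); c=R.from_rotvec(d["orientation"]).inv().apply(P-np.array(d["origin"]))
    return K(d)*c[:,:2]/c[:,2:]+[d["cx"],d["cy"]]
def ray(d,uv,z):
    v=R.from_rotvec(d["orientation"]).apply([(uv[0]-d["cx"])/K(d),(uv[1]-d["cy"])/K(d),1]); o=np.array(d["origin"])
    return o+v*(z-o[2])/v[2]
def chest(p,P):
    return R.from_euler('z',p[2]).apply(np.atleast_2d(P))+[p[0],p[1],0]
E
python3 - <<'E'
from h import *
d=imaging.get_image("scene"); e=imaging.get_image("side")
obs=[(d,(263,177),(-.02,.085,.170)),(d,(330.5,134),(-.02,-.085,.170)),(e,(380,189),(-.02,.085,.170)),(e,(311,223),(-.02,-.085,.170)),
(e,(447,230),(.13,.12,.1445)),(e,(351,282),(.13,-.12,.1445))]
f=lambda p:np.concatenate([(proj(c,chest(p,P))[0]-uv) for c,uv,P in obs])
r=least_squares(f,[.65,0,-1.57]); print(r.x,r.fun.round(1).reshape(-1,2))
p=r.x
im=d["img"][100:310,190:440]; cv2.imwrite("pics/c1.png",cv2.resize(im,None,fx=2.8,fy=2.8,interpolation=cv2.INTER_CUBIC))
for n,uv,z in (("bowl",(318,270),.045),("sanderTop",(401,218),.04),("jugbase",(249,280),0),("jugcap",(231,192),.23)): print(n,ray(d,uv,z).round(3))
for n,uv,z in (("claytop",(261,273),.07),("sandertop",(250,233),.04),("bowl",(333,198),.045),("jugcap",(398,139),.23)): print(n,ray(e,uv,z).round(3))
E
```

```text
[ 0.5926951  -0.07527697 -1.68918204] [[-0.1 -1.6]
 [-0.3 -1.1]
 [-0.7 -2.1]
 [-1.3 -3.3]
 [ 3.  -3.2]
 [-1.2  3.3]]
bowl [0.71  0.091 0.045]
sanderTop [0.506 0.136 0.04 ]
jugbase [ 0.791 -0.018  0.   ]
jugcap [ 0.776 -0.032  0.23 ]
claytop [ 0.426 -0.001  0.07 ]
sandertop [0.508 0.14  0.04 ]
bowl [0.722 0.1   0.045]
jugcap [ 0.77  -0.036  0.23 ]
```

View pics/c1.png

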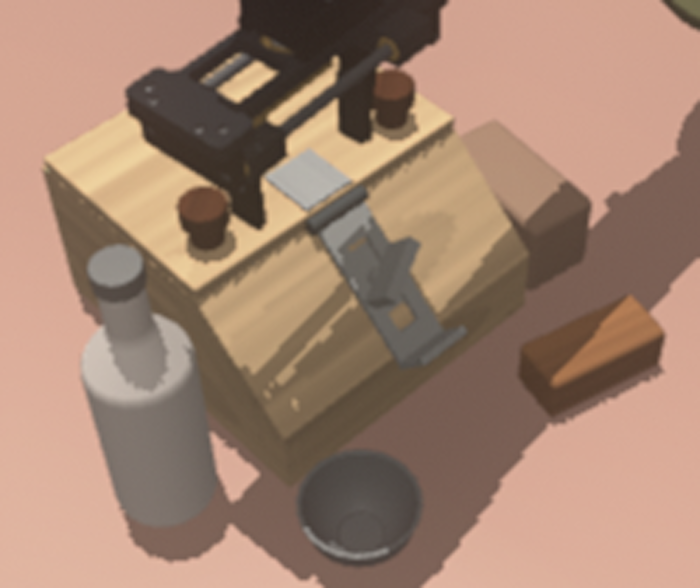

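```bash
python3 - <<'E'
from h import *
d=imaging.get_image("scene"); e=imaging.get_image("side")
c=lambda u,v:(190+u/2.8-.3,100+v/2.8-.3)
obs=[(d,c(204,210),(-.02,.085,.170)),(d,c(394,90),(-.02,-.085,.170)),(e,(380,189),(-.02,.085,.170)),(e,(311,223),(-.02,-.085,.170)),
(e,(447,230),(.13,.12,.1445)),(e,(351,282),(.13,-.12,.1445)),
(d,c(288,435),(-.13,.12,.06)),(d,c(290,485),(-.13,.12,0)),(d,c(527,258),(-.13,-.12,.06)),(d,c(525,305),(-.13,-.12,0)),(d,c(455,120),(-.05,-.12,.1445)),(d,c(45,160),(.13,.12,.1445)),(d,c(195,292),(-.05,.12,.1445))]
f=lambda p:np.concatenate([(proj(c,chest(p,P))[0]-uv) for c,uv,P in obs])
r=least_squares(f,[.65,0,-1.57],loss='soft_l1'); print(r.x,r.fun.round(1).reshape(-1,2))
p=r.x
n=np.array([-.669,0,.743]); down=np.array([-.743,0,-.669]); yv=np.array([0,1,0])
print("x",R.from_euler('z',p[2]).as_matrix()[:,0])
# hinge location: lid front edge
H=np.array([-.05,0,.132])
mid=np.array([-.09,0,.096])
im=cv2.resize(d["img"][100:310,190:440],None,fx=2.8,fy=2.8,interpolation=cv2.INTER_CUBIC)
def pt(P): return tuple(((proj(d,chest(p,P))[0]-[190,100])*2.8).astype(int))
for a,col in ((-.4,(0,0,255)),(-.6,(0,255,0)),(.4,(255,0,0))):
    b=np.cos(a)*yv+np.sin(a)*np.cross(n,yv)
    Q=[mid+n*h+s*.023*b for h,s in ((.012,-1),(.012,1),(.044,1),(.044,-1))]
    cv2.polylines(im,[np.array([pt(q) for q in Q])],True,col,1)
    print(a,[pt(q) for q in Q])
for P in [(x,y,z) for y in (-.12,.12) for x,z in ((-.13,0),(-.13,.06),(-.05,.132))]: cv2.circle(im,pt(P),3,(255,0,255),-1)
lip=H+down*.115+n*.02
for y in (-.021,.021): cv2.circle(im,pt(lip+yv*y),3,(0,255,255),-1)
cv2.imwrite("pics/c2.png",im)
E
```

```text
[ 0.59189379 -0.07666272 -1.68424262] [[ 0.3  0.2]
 [-0.6  0.5]
 [-0.6 -1.8]
 [-1.  -2.7]
 [ 3.4 -2.9]
 [-0.3  4. ]
 [-1.2  0.9]
 [ 0.1  0.8]
 [ 1.  -1.9]
 [-0.1  0.1]
 [ 0.4 -1.6]
 [-2.1 -2.9]
 [ 0.2 -1.1]]
x [-0.1132031  -0.99357187 -0.        ]
-0.4 [(np.int64(409), np.int64(267)), (np.int64(351), np.int64(277)), (np.int64(372), np.int64(270)), (np.int64(431), np.int64(260))]
-0.6 [(np.int64(410), np.int64(273)), (np.int64(351), np.int64(270)), (np.int64(371), np.int64(264)), (np.int64(432), np.int64(267))]
0.4 [(np.int64(396), np.int64(245)), (np.int64(365), np.int64(299)), (np.int64(386), np.int64(293)), (np.int64(418), np.int64(238))]
```

View pics/c2.png

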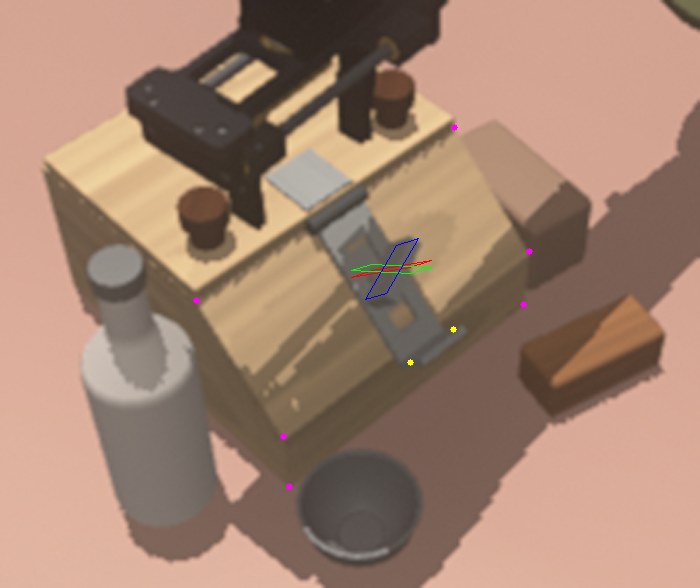

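```bash
cat >> h.py <<'E'
p=[0.5919,-0.0767,-1.6842]
Rc=R.from_euler('z',p[2])
n=np.array([-.669,0,.743]); dn=np.array([-.743,0,-.669]); yv=np.array([0,1.,0])
mid=np.array([-.09,0,.096]); H=np.array([-.05,0,.132])
def tool(zl,yl):  # tool rotation from local z and y axes
    z=np.array(zl)/np.linalg.norm(zl); y=np.array(yl)-np.dot(yl,z)*z; y/=np.linalg.norm(y)
    return Rc*R.from_matrix(np.c_[np.cross(y,z),y,z])
def wingy(a):  # tool y for bar angle a (1.571 -> tool y = +chest y)
    t=a-1.571; return np.cos(t)*yv+np.sin(t)*np.cross(n,yv)
def tilt(a):   # tool y=chest y, tool z tilted a from straight down towards chest +x
    return tool([np.sin(a),0,-np.cos(a)],yv)
def rows(way,g,start=None):
    """way: list of (local pos, Rotation, nrows); prints jog rows from the measured pose"""
    s=ctrl.get_state(); P,Q=(np.array(s["position"]),R.from_rotvec(s["tool_rot"])) if start is None else start
    out=[]
    for tp,tq,k in way:
        tp=chest(p,tp)[0]; w=(Q.inv()*tq).as_rotvec(); dp=(tp-P)/k
        if np.linalg.norm(w)/k>.186 or np.linalg.norm(dp)>.062: print("TOO FAST",np.linalg.norm(w)/k,np.linalg.norm(dp))
        for i in range(k):
            sh=Q.inv().apply(dp)*100
            out.append(" ".join(f"{v:.2f}" for v in [*sh,*(w/k)])+f" {g}"); Q=Q*R.from_rotvec(w/k)
        P=tp
    for i in range(0,len(out),5): print("; ".join(out[i:i+5]))
def where():
    s=ctrl.get_state(); l=Rc.inv().apply(np.array(s["position"])-[p[0],p[1],0]); m=(Rc.inv()*R.from_rotvec(s["tool_rot"])).as_matrix()
    print("t",round(s["time"],2),"local",l.round(4),"z",m[:,2].round(3),"y",m[:,1].round(3),"F",np.round(s["ft_force"],1),"w",round(s["grip_width"],3),"q",np.round(s["joint_positions"],2))
E
python3 -c "
from h import *
where()
T=tool(-n,wingy(.4))
rows([(mid+n*.09+[0,0,.04],T,10)],0)"
```

```text
t 0.3 local [-0.0827  0.0489  0.1856] z [ 0.    -0.001 -1.   ] y [-0.113  0.994 -0.001] F [ 0.8  0.1 -1. ] w 0.999 q [ 0.01  0.32 -0.07  1.45  0.02  1.37 -0.06]
0.73 -0.41 -0.17 -0.04 -0.07 0.12 0; 0.66 -0.49 -0.24 -0.04 -0.07 0.12 0; 0.58 -0.55 -0.30 -0.04 -0.07 0.12 0; 0.48 -0.60 -0.36 -0.04 -0.07 0.12 0; 0.38 -0.64 -0.41 -0.04 -0.07 0.12 0
0.27 -0.66 -0.46 -0.04 -0.07 0.12 0; 0.16 -0.67 -0.50 -0.04 -0.07 0.12 0; 0.04 -0.66 -0.53 -0.04 -0.07 0.12 0; -0.08 -0.64 -0.56 -0.04 -0.07 0.12 0; -0.19 -0.60 -0.57 -0.04 -0.07 0.12 0
```

Request:
jog_arm:
  rows: "0.73 -0.41 -0.17 -0.04 -0.07 0.12 0; 0.66 -0.49 -0.24 -0.04 -0.07 0.12 0; 0.58 -0.55 -0.30 -0.04 -0.07 0.12 0; 0.48 -0.60 -0.36 -0.04 -0.07 0.12 0; 0.38 -0.64 -0.41 -0.04 -0.07 0.12 0"
  force: 20

```text
time: 0.92
position: [0.6292, 0.0367, 0.195]
tool_rot: [2.442, 1.269, -0.145]
ft_force: [-0.4, -0.2, -0.2]
grip_width: 0.545
grip_force: 0.0
```

Request:
jog_arm:
  rows: "0.27 -0.66 -0.46 -0.04 -0.07 0.12 0; 0.16 -0.67 -0.50 -0.04 -0.07 0.12 0; 0.04 -0.66 -0.53 -0.04 -0.07 0.12 0; -0.08 -0.64 -0.56 -0.04 -0.07 0.12 0; -0.19 -0.60 -0.57 -0.04 -0.07 0.12 0"

```text
time: 1.55
position: [0.6083, 0.0734, 0.2026]
tool_rot: [2.371, 0.362, -0.25]
ft_force: [0.2, -0.3, 0.1]
grip_width: 0.493
grip_force: 0.0
```

```bash
python3 -c "
from h import *
where()
T=tool(-n,wingy(.4))
d=imaging.get_image('wrist'); im=d['img'].copy()
for a in (.4,):
    b=np.cos(a)*yv+np.sin(a)*np.cross(n,yv); c=np.cross(n,b)
    for o,s,t in [(o,s,t) for o in (.012,.044) for s in (-1,1) for t in (-1,1)]:
        cv2.circle(im,tuple(proj(d,chest(p,mid+n*o+b*s*.023+c*t*.005))[0].astype(int)),2,(0,0,255) if o>.02 else (0,255,0),-1)
for y in (-.021,.021): cv2.circle(im,tuple(proj(d,chest(p,H+dn*.115+n*.029+yv*y))[0].astype(int)),2,(255,255,0),-1)
cv2.imwrite('pics/w1.png',im)
rows([(mid+n*.07,T,3),(mid+n*.017,T,5)],0)"
```

```text
t 1.55 local [-0.151  -0.0007  0.2026] z [ 0.687 -0.    -0.727] y [0.665 0.405 0.628] F [ 0.2 -0.3  0.1] w 0.493 q [-0.57  0.54  0.04  1.34  0.57  1.74 -1.83]
0.36 -0.70 1.63 0.01 0.00 0.01 0; 0.35 -0.69 1.64 0.01 0.00 0.01 0; 0.34 -0.68 1.65 0.01 0.00 0.01 0; -0.00 -0.00 1.06 0.00 -0.00 0.00 0; -0.00 -0.00 1.06 0.00 -0.00 0.00 0
-0.00 -0.00 1.06 0.00 -0.00 0.00 0; -0.00 -0.00 1.06 0.00 -0.00 0.00 0; -0.00 -0.00 1.06 0.00 -0.00 0.00 0
```

View pics/w1.png

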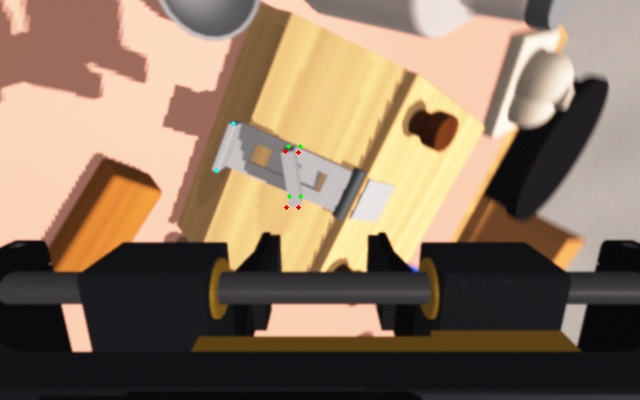

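Request:
jog_arm:
  rows: "0.36 -0.70 1.63 0.01 0 0.01 0; 0.35 -0.69 1.64 0.01 0 0.01 0; 0.34 -0.68 1.65 0.01 0 0.01 0; 0 0 1.06 0 0 0 0; 0 0 1.06 0 0 0 0"

```text
time: 2.22
position: [0.606, 0.041, 0.1347]
tool_rot: [2.406, 0.329, -0.244]
ft_force: [-0.2, 0.6, -0.2]
grip_width: 0.496
grip_force: 0.0
```

Request:
jog_arm:
  rows: "0 0 1.06 0 0 0 0; 0 0 1.06 0 0 0 0; 0 0 1.06 0 0 0 0; 0 0 0 0 0 0 0.9; 0 0 0 0 0 0 0.9"

```text
time: 2.85
position: [0.6035, 0.0213, 0.1113]
tool_rot: [2.406, 0.33, -0.243]
ft_force: [0.4, -0.2, -0.2]
grip_width: 0.351
grip_force: 0.0
```

Request:
jog_arm:
  rows: "0 0 0 0 0 0 0.9; 0 0 0 0 0 0 0.9; 0 0 0 0 0 0 0.9"

```text
time: 3.22
position: [0.6034, 0.0212, 0.1113]
tool_rot: [2.406, 0.33, -0.243]
ft_force: [-0.2, -1.0, 0.7]
grip_width: 0.07
grip_force: 0.0
```

```bash
python3 -c "
from h import *
where()
s=ctrl.get_state();print(s['torque'],s['grip_force'])
rows([(mid+n*.017,tool(-n,wingy(1.571)),8)],0.9)"
```

```text
t 3.23 local [-0.0986  0.0003  0.1113] z [ 0.665 -0.011 -0.746] y [0.693 0.38  0.612] F [-0.2 -1.   0.7] w 0.07 q [-0.5   0.55  0.06  1.5   0.56  1.55 -1.89]
[ 0.78501889  0.0137693  -0.0813268 ] 0.0
0.01 -0.05 0.00 -0.00 0.00 -0.15 0.9; 0.02 -0.04 0.00 -0.00 0.00 -0.15 0.9; 0.03 -0.04 0.00 -0.00 0.00 -0.15 0.9; 0.03 -0.04 0.00 -0.00 0.00 -0.15 0.9; 0.04 -0.03 0.00 -0.00 0.00 -0.15 0.9
0.04 -0.02 0.00 -0.00 0.00 -0.15 0.9; 0.04 -0.02 0.00 -0.00 0.00 -0.15 0.9; 0.05 -0.01 0.00 -0.00 0.00 -0.15 0.9
```

```bash
python3 -c "
from h import *
where(); s=ctrl.get_state();print(s['torque'],s['grip_force'])
a=imaging.get_image('scene')['img'][100:310,190:440]; b=imaging.get_image('wrist')['img']
a=cv2.resize(a,(476,400),interpolation=cv2.INTER_CUBIC); cv2.imwrite('pics/w2.png',np.hstack([a,b[:,160:480]]))"
```

```text
t 3.23 local [-0.0986  0.0003  0.1113] z [ 0.665 -0.011 -0.746] y [0.693 0.38  0.612] F [-0.2 -1.   0.7] w 0.07 q [-0.5   0.55  0.06  1.5   0.56  1.55 -1.89]
[ 0.78501889  0.0137693  -0.0813268 ] 0.0
```

View pics/w2.png

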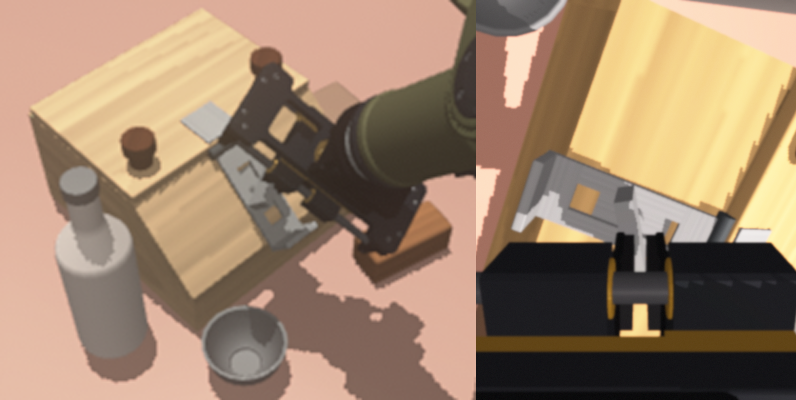

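Request:
jog_arm:
  rows: "0 0 0 0 0 0 1; 0 0 0 0 0 0 1; 0 0 0 0 0 0 1"
  force: 25

```text
time: 3.7
position: [0.6033, 0.021, 0.1112]
tool_rot: [2.406, 0.329, -0.244]
ft_force: [-0.4, -0.9, -0.2]
grip_width: 0.005
grip_force: 0.0
```

```bash
python3 -c "
from h import *
out=[]
for nm in ('wrist','scene'):
    d=imaging.get_image(nm); im=d['img'].copy(); s=ctrl.get_state(); T=R.from_rotvec(s['tool_rot'])
    q=proj(d,np.array(s['position'])+T.apply([[0,0,0],[0,0,-.019],[.0095,0,0],[-.0095,0,0]])); print(nm,q.round(1))
    for a in q: cv2.circle(im,tuple(a.astype(int)),1,(255,0,255),-1)
    a=.4; b=np.cos(a)*yv+np.sin(a)*np.cross(n,yv)
    for o in (.012,.044):
      for t in (-1,1): cv2.circle(im,tuple(proj(d,chest(p,mid+n*o+b*t*.023))[0].astype(int)),1,(0,0,255) if o>.02 else (0,255,0),-1)
    c=(320,230) if nm=='wrist' else (305,190)
    out.append(cv2.resize(im[c[1]-75:c[1]+75,c[0]-50:c[0]+50],None,fx=4,fy=4,interpolation=cv2.INTER_CUBIC))
cv2.imwrite('pics/w3.png',np.hstack(out))"
```

```text
wrist [[323.7 227.3]
 [323.7 239.5]
 [323.7 212.5]
 [323.7 241.8]]
scene [[326.1 195.3]
 [330.5 193.9]
 [323.7 199.2]
 [328.5 191.3]]
```

View pics/w3.png

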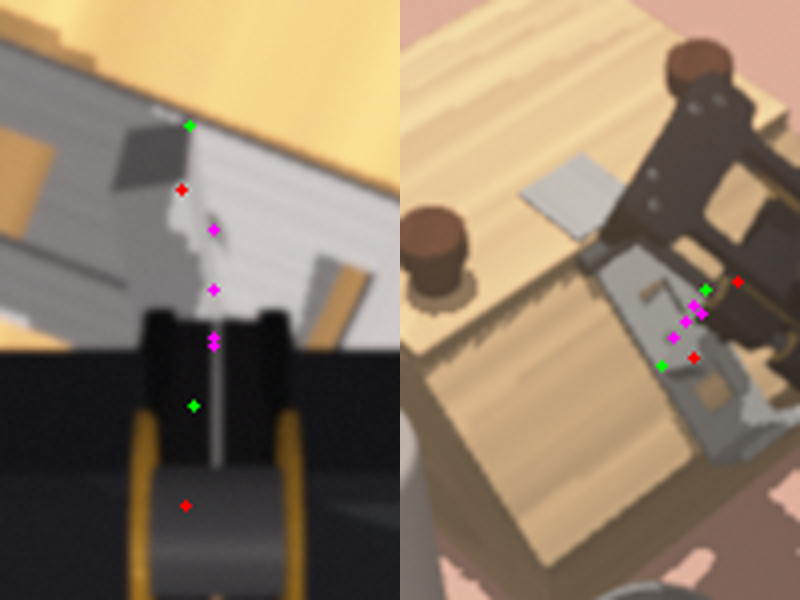

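```bash
python3 -c "
from h import *
d=imaging.get_image('scene')
P=np.array([.649,0,.185])
for dx in (-.05,0,.05):
  for dz in (0,.03,.06): print(dx,dz,((proj(d,P+[dx,0,dz])[0]-[190,100])*2.8).round(0))
e=imaging.get_image('side')
for dx in (-.05,0,.05): print(proj(e,P+[dx,0,0]).round(0))
im=e['img'];s=ctrl.get_state();u=proj(e,[s['position']])[0];print(u)
a,b=int(u[0]),int(u[1]); im=im.copy(); cv2.circle(im,(a,b),1,(255,0,255),-1); cv2.imwrite('pics/s3.png',cv2.resize(im[b-90:b+40,a-80:a+80],None,fx=4,fy=4,interpolation=cv2.INTER_CUBIC))"
```

```text
-0.05 0 [359. 172.]
-0.05 0.03 [358. 139.]
-0.05 0.06 [357. 103.]
0 0 [308. 215.]
0 0.03 [305. 181.]
0 0.06 [303. 146.]
0.05 0 [254. 260.]
0.05 0.03 [250. 226.]
0.05 0.06 [245. 191.]
[[326. 184.]]
[[344. 174.]]
[[361. 165.]]
[320.67370563 209.80019407]
```

View pics/s3.png

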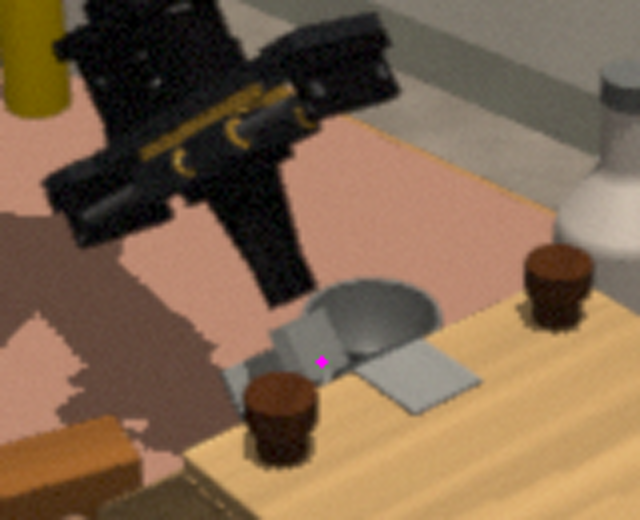

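```bash
python3 - <<'E'
s=open('h.py').read()
s=s.replace("tp=chest(p,tp)[0]; w=","tp=chest(p,tp)[0]+tq.apply([0,0,OFF]); w=").replace("l=Rc.inv().apply(np.array(s[\"position\"])-","l=Rc.inv().apply(np.array(s[\"position\"])-R.from_rotvec(s[\"tool_rot\"]).apply([0,0,OFF])-").replace("p=[0.59","OFF=.030\np=[0.59")
open('h.py','w').write(s)
E
python3 -c "
from h import *
where()
T=tool(-n,wingy(.6))
rows([(mid+n*.055,T,5),(mid+n*.018,T,5)],0)"
```

```text
t 3.9 local [-0.1183  0.0006  0.1336] z [ 0.665 -0.011 -0.746] y [0.693 0.38  0.612] F [ 0.2  0.3 -0.4] w 0.002 q [-0.5   0.55  0.06  1.5   0.56  1.55 -1.89]
0.02 -0.08 -0.16 -0.00 0.00 -0.04 0; 0.03 -0.08 -0.16 -0.00 0.00 -0.04 0; 0.03 -0.07 -0.16 -0.00 0.00 -0.04 0; 0.03 -0.07 -0.16 -0.00 0.00 -0.04 0; 0.04 -0.07 -0.16 -0.00 0.00 -0.04 0
-0.00 -0.00 0.74 -0.00 -0.00 -0.00 0; -0.00 -0.00 0.74 -0.00 -0.00 -0.00 0; -0.00 -0.00 0.74 -0.00 -0.00 -0.00 0; -0.00 -0.00 0.74 -0.00 -0.00 -0.00 0; -0.00 -0.00 0.74 -0.00 -0.00 -0.00 0
```

Request:
jog_arm:
  rows: "0.03 -0.08 -0.16 0 0 -0.04 0; 0.03 -0.08 -0.16 0 0 -0.04 0; 0.03 -0.07 -0.16 0 0 -0.04 0; 0.03 -0.07 -0.16 0 0 -0.04 0; 0.04 -0.07 -0.16 0 0 -0.04 0"

```text
time: 4.53
position: [0.6041, 0.0294, 0.1145]
tool_rot: [2.373, 0.572, -0.334]
ft_force: [0.3, 0.1, 0.1]
grip_width: 0.461
grip_force: 0.0
```

Request:
jog_arm:
  rows: "0 0 0.74 0 0 0 0; 0 0 0.74 0 0 0 0; 0 0 0.74 0 0 0 0; 0 0 0.74 0 0 0 0; 0 0 0.74 0 0 0 0"

```text
time: 5.15
position: [0.6007, 0.0044, 0.0864]
tool_rot: [2.373, 0.571, -0.334]
ft_force: [-0.8, -0.1, -0.1]
grip_width: 0.499
grip_force: 0.0
```

Request:
jog_arm:
  rows: "0 0 0 0 0 0 0.9; 0 0 0 0 0 0 0.9; 0 0 0 0 0 0 0.9; 0 0 0 0 0 0 0.9; 0 0 0 0 0 0 0.9"

```text
time: 5.78
position: [0.6005, 0.006, 0.0864]
tool_rot: [2.374, 0.573, -0.334]
ft_force: [-1.4, 2.2, -1.0]
grip_width: 0.109
grip_force: 24.9
```

```bash
python3 -c "
from h import *
where()
rows([(mid+n*.018,tool(-n,wingy(1.571)),8)],0.9)"
```

```text
t 5.78 local [-0.1031 -0.0004  0.1088] z [ 0.665 -0.011 -0.747] y [0.625 0.557 0.547] F [-1.4  2.2 -1. ] w 0.109 q [-0.47  0.56  0.03  1.54  0.58  1.5  -1.71]
-0.00 0.02 0.00 -0.00 0.00 -0.12 0.9; -0.00 0.02 0.00 -0.00 0.00 -0.12 0.9; -0.01 0.02 0.00 -0.00 0.00 -0.12 0.9; -0.01 0.02 0.00 -0.00 0.00 -0.12 0.9; -0.01 0.02 0.00 -0.00 0.00 -0.12 0.9
-0.01 0.02 0.00 -0.00 0.00 -0.12 0.9; -0.01 0.01 0.00 -0.00 0.00 -0.12 0.9; -0.02 0.01 0.00 -0.00 0.00 -0.12 0.9
```

Request:
jog_arm:
  rows: "0 0 0 0 0 -0.12 0.9; 0 0 0 0 0 -0.12 0.9; 0 0 0 0 0 -0.12 0.9; 0 0 0 0 0 -0.12 0.9; 0 0 0 0 0 -0.12 0.9"

```text
time: 6.4
position: [0.6007, 0.0059, 0.0865]
tool_rot: [2.152, 1.286, -0.592]
ft_force: [-1.3, 3.1, -1.2]
grip_width: 0.112
grip_force: 24.9
```

Request:
jog_arm:
  rows: "0 0 0 0 0 -0.12 0.9; 0 0 0 0 0 -0.12 0.9; 0 0 0 0 0 -0.12 0.9; 0 0 0 0 0 0 0.9; 0 0 0 0 0 0 0.9"

```text
time: 7.02
position: [0.6008, 0.0058, 0.0865]
tool_rot: [1.935, 1.682, -0.73]
ft_force: [-1.6, 3.1, -0.6]
grip_width: 0.113
grip_force: 25.0
```

```bash
python3 -c "
from h import *
where(); print(ctrl.get_state()['torque'])"
```

```text
t 7.03 local [-0.103  -0.0002  0.1089] z [ 0.665 -0.011 -0.747] y [0.024 1.    0.006] F [-1.6  3.1 -0.6] w 0.113 q [-0.36  0.56 -0.12  1.54  0.64  1.53 -0.8 ]
[ 1.37761774  0.04121905 -0.08992361]
```

Request:
jog_arm:
  rows: "0 0 0 0 0 -0.05 0.9; 0 0 0 0 0 -0.03 0.9; 0 0 0 0 0 0 0.9; 0 0 0 0 0 0.03 0.2; 0 0 0 0 0 0 0.2"

```text
time: 7.65
position: [0.6013, 0.0033, 0.0875]
tool_rot: [1.898, 1.733, -0.751]
ft_force: [0.8, 0.1, 0.1]
grip_width: 0.264
grip_force: 0.0
```

Request:
jog_arm:
  rows: "0 0 -1 0 0 0 0.2; 0 0 -1.5 0 0 0 0; 0 0 -1.5 0 0 0 -0.2; 0 0 -1.5 0 0 0 -0.5; 0 0 0 0 0 0 -0.5"

```text
time: 8.28
position: [0.6065, 0.0431, 0.129]
tool_rot: [1.897, 1.738, -0.746]
ft_force: [-0.2, -0.2, -0.2]
grip_width: 0.713
grip_force: 0.0
```

```bash
cat >> h.py <<'E'
A0=np.arctan2(.669,.743); LR,LO=.117,.022
def G(th):
    c,s=np.cos(th),np.sin(th); M=np.array([[c,0,s],[0,1,0],[-s,0,c]])  # +y rotation: -x -> +z
    return H+M@(dn*LR+n*LO)
def hold(th,a): return G(th)+.019*np.array([np.sin(a),0,-np.cos(a)]),tilt(a)
E
python3 -c "
from h import *
where()
d=imaging.get_image('wrist'); im=d['img'].copy()
for y in (-.021,.021): cv2.circle(im,tuple(proj(d,chest(p,H+dn*.115+n*.034+yv*y))[0].astype(int)),2,(0,0,255),-1)
cv2.imwrite('pics/w4.png',im)
t,T=hold(0,A0); print(t)
rows([(t+n*.045,T,5),(t,T,5)],-.5)"
```

```text
t 8.28 local [-0.1406  0.0012  0.1514] z [ 0.664 -0.009 -0.748] y [-0.016  1.    -0.026] F [-0.2 -0.2 -0.2] w 0.713 q [-0.39  0.56 -0.14  1.45  0.63  1.63 -0.73]
[-0.13893552  0.          0.05595325]
1.25 0.03 0.52 -0.00 -0.00 0.01 -0.5; 1.25 0.02 0.52 -0.00 -0.00 0.01 -0.5; 1.26 0.01 0.52 -0.00 -0.00 0.01 -0.5; 1.26 0.00 0.52 -0.00 -0.00 0.01 -0.5; 1.26 -0.00 0.52 -0.00 -0.00 0.01 -0.5
-0.00 0.00 0.90 -0.00 -0.00 -0.00 -0.5; -0.00 0.00 0.90 -0.00 -0.00 -0.00 -0.5; 0.00 0.00 0.90 -0.00 -0.00 -0.00 -0.5; -0.00 0.00 0.90 -0.00 -0.00 -0.00 -0.5; -0.00 0.00 0.90 -0.00 -0.00 -0.00 -0.5
```

View pics/w4.png

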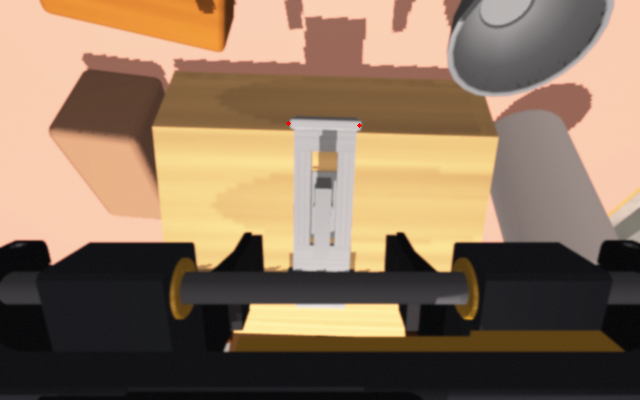

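The wrist picture shows the bar lying in line with the slot (column ~322, rows 170–245) and the lip where predicted (288–360, row 123).

Request:
jog_arm:
  rows: "1.25 0.03 0.52 0 0 0.01 -0.5; 1.25 0.02 0.52 0 0 0.01 -0.5; 1.26 0.01 0.52 0 0 0.01 -0.5; 1.26 0 0.52 0 0 0.01 -0.5; 1.26 0 0.52 0 0 0 -0.5"

```text
time: 8.95
position: [0.6087, 0.071, 0.0656]
tool_rot: [1.926, 1.693, -0.736]
ft_force: [0.6, 0.2, 0.0]
grip_width: 0.749
grip_force: 0.0
```

Request:
jog_arm:
  rows: "0 0 0.9 0 0 0 -0.5; 0 0 0.9 0 0 0 -0.5; 0 0 0.9 0 0 0 -0.5; 0 0 0.9 0 0 0 -0.5; 0 0 0.9 0 0 0 -0.5"

```text
time: 9.57
position: [0.6048, 0.0403, 0.0329]
tool_rot: [1.927, 1.693, -0.735]
ft_force: [0.3, 0.2, 0.6]
grip_width: 0.746
grip_force: 0.0
```

Request:
jog_arm:
  rows: "0 0 0 0 0 0 0.4; 0 0 0 0 0 0 0.4; 0 0 0 0 0 0 0.4; 0 0 0 0 0 0 0.4"
  force: 12

```text
time: 10.07
position: [0.6048, 0.0415, 0.0333]
tool_rot: [1.926, 1.694, -0.735]
ft_force: [-1.5, 1.2, 0.9]
grip_width: 0.478
grip_force: 12.0
```

```bash
python3 -c "
from h import *
where(); print(ctrl.get_state()['grip_force'])
N=20
rows([(*hold(2.75*i/N,A0+(-.35-A0)*i/N),1) for i in range(1,N+1)],.4)"
```

```text
t 10.07 local [-0.1388 -0.0002  0.0557] z [ 0.665 -0.011 -0.747] y [ 0.015  1.    -0.001] F [-1.5  1.2  0.9] w 0.478 q [-0.4   0.66 -0.13  1.51  0.64  1.51 -0.86]
12.000063112936914
-0.16 0.04 -1.62 -0.01 0.05 -0.01 0.4; -0.28 0.00 -1.55 0.00 0.05 0.00 0.4; -0.40 -0.00 -1.50 0.00 0.05 0.00 0.4; -0.53 0.00 -1.44 -0.00 0.05 0.00 0.4; -0.64 0.00 -1.37 0.00 0.05 -0.00 0.4
-0.75 0.00 -1.29 0.00 0.05 0.00 0.4; -0.86 -0.00 -1.20 -0.00 0.05 -0.00 0.4; -0.95 0.00 -1.10 -0.00 0.05 -0.00 0.4; -1.04 -0.00 -1.00 0.00 0.05 0.00 0.4; -1.12 0.00 -0.88 -0.00 0.05 -0.00 0.4
-1.18 0.00 -0.77 -0.00 0.05 0.00 0.4; -1.24 -0.00 -0.64 0.00 0.05 -0.00 0.4; -1.29 0.00 -0.52 0.00 0.05 -0.00 0.4; -1.33 -0.00 -0.38 0.00 0.05 -0.00 0.4; -1.35 0.00 -0.25 0.00 0.05 0.00 0.4
-1.37 -0.00 -0.11 -0.00 0.05 0.00 0.4; -1.37 0.00 0.02 0.00 0.05 0.00 0.4; -1.36 0.00 0.16 -0.00 0.05 0.00 0.4; -1.34 -0.00 0.29 0.00 0.05 -0.00 0.4; -1.31 -0.00 0.42 0.00 0.05 -0.00 0.4
```

Request:
jog_arm:
  rows: "-0.16 0.02 -1.62 0 0.054 0 0.4; -0.28 0 -1.55 0 0.054 0 0.4; -0.40 0 -1.50 0 0.054 0 0.4; -0.53 0 -1.44 0 0.054 0 0.4; -0.64 0 -1.37 0 0.054 0 0.4"

```text
time: 10.7
position: [0.6083, 0.0708, 0.1061]
tool_rot: [2.105, 1.853, -0.483]
ft_force: [-1.4, 2.1, -2.4]
grip_width: 0.481
grip_force: 12.0
```

Request:
jog_arm:
  rows: "-0.75 0 -1.29 0 0.054 0 0.4; -0.86 0 -1.20 0 0.054 0 0.4; -0.95 0 -1.10 0 0.054 0 0.4; -1.04 0 -1.00 0 0.054 0 0.4; -1.12 0 -0.88 0 0.054 0 0.4"

```text
time: 11.32
position: [0.6056, 0.0449, 0.174]
tool_rot: [2.262, 1.991, -0.205]
ft_force: [-0.6, 1.0, -1.0]
grip_width: 0.481
grip_force: 12.0
```

```bash
python3 -c "
from h import *
where(); print(hold(1.375,(A0-.35)/2)[0])
N=20
rows([(*hold(2.75*i/N,A0+(-.35-A0)*i/N),1) for i in range(11,N+1)],.4)"
```

```text
t 11.32 local [-1.278e-01 -1.000e-04  2.035e-01] z [ 0.181 -0.001 -0.983] y [0.014 1.    0.001] F [-0.6  1.  -1. ] w 0.481 q [-0.07  0.29 -0.2   1.54  0.23  1.4  -0.44]
[-0.12690269  0.          0.20100643]
-1.25 0.03 -0.52 -0.00 0.04 -0.01 0.4; -1.24 -0.00 -0.64 -0.00 0.05 0.00 0.4; -1.29 0.00 -0.52 0.00 0.05 0.00 0.4; -1.33 -0.00 -0.38 0.00 0.05 0.00 0.4; -1.35 0.00 -0.25 0.00 0.05 0.00 0.4
-1.37 -0.00 -0.11 -0.00 0.05 0.00 0.4; -1.37 0.00 0.02 0.00 0.05 0.00 0.4; -1.36 0.00 0.16 -0.00 0.05 0.00 0.4; -1.34 -0.00 0.29 0.00 0.05 -0.00 0.4; -1.31 -0.00 0.42 0.00 0.05 -0.00 0.4
```

Request:
jog_arm:
  rows: "-1.25 0.01 -0.52 0 0.045 0 0.4; -1.24 0 -0.64 0 0.054 0 0.4; -1.29 0 -0.52 0 0.054 0 0.4; -1.33 0 -0.38 0 0.054 0 0.4; -1.35 0 -0.25 0 0.054 0 0.4"

```text
time: 11.95
position: [0.5986, -0.0183, 0.2021]
tool_rot: [-2.322, -2.042, -0.093]
ft_force: [4.1, 0.0, -7.3]
grip_width: 0.479
grip_force: 12.0
```

Request:
jog_arm:
  rows: "-1.37 0 -0.11 0 0.054 0 0.4; -1.37 0 0.02 0 0.054 0 0.4; -1.36 0 0.16 0 0.054 0 0.4; -1.34 0 0.29 0 0.054 0 0.4; -1.31 0 0.42 0 0.054 0 0.4"

```text
time: 12.58
position: [0.5917, -0.0799, 0.1817]
tool_rot: [-2.169, -1.91, -0.387]
ft_force: [7.7, 6.5, -7.9]
grip_width: 0.483
grip_force: 12.0
```

Request:
jog_arm:
  rows: "0 0 0 0 0 0 0.4; 0 0 0 0 0 0 0.4; 0 0 0 0 0 0 -0.3; 0 0 0 0 0 0 -0.3; 0 0 0 0 0 0 -0.3"

```text
time: 13.2
position: [0.5893, -0.0824, 0.1811]
tool_rot: [-2.172, -1.908, -0.376]
ft_force: [0.3, -0.6, 0.1]
grip_width: 0.635
grip_force: 0.0
```

```bash
python3 -c "
from h import *
where(); print(hold(2.75,-.35)[0])
d=imaging.get_image('side'); e=imaging.get_image('scene')
cv2.imwrite('pics/s5.png',np.hstack([cv2.resize(x,None,fx=2,fy=2,interpolation=cv2.INTER_CUBIC) for x in (d['img'][100:340,230:430],e['img'][80:320,190:390])]))"
```

```text
t 13.2 local [ 0.0161 -0.0021  0.2093] z [-0.336  0.005 -0.942] y [ 0.016  1.    -0.   ] F [ 0.3 -0.6  0.1] w 0.635 q [ 0.38  0.26 -0.07  1.59 -0.32  1.37  0.26]
[0.01380423 0.         0.21018665]
```

View pics/s5.png

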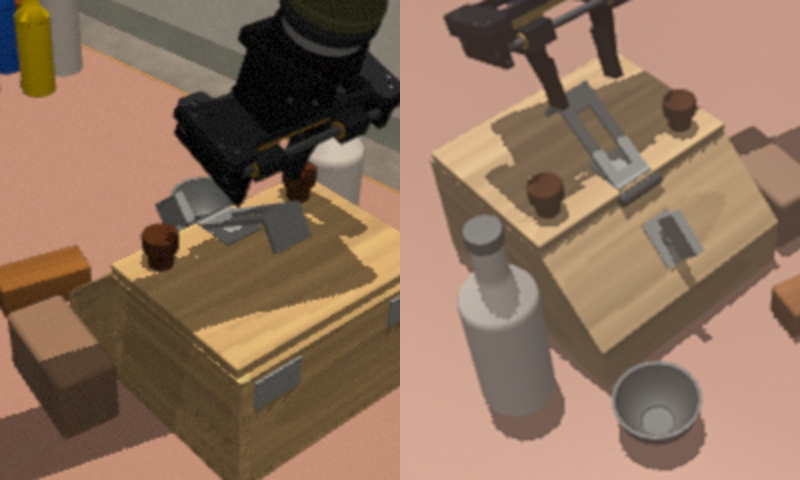

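```bash
cat >> h.py <<'E'
LH=np.array([.125,-.085,.132])
def knob(phi,back=0,a0=None):
    a=(A0 if a0 is None else a0)-phi; c,s=np.cos(phi),np.sin(phi); M=np.array([[c,0,s],[0,1,0],[-s,0,c]])
    return LH+M@np.array([-.145,0,.0375])+(.019-back)*np.array([np.sin(a),0,-np.cos(a)]),tilt(a)
E
python3 -c "
from h import *
t,T=knob(0,.06)
u,U=hold(2.75,-.35)
rows([(u+[.02,0,.06],U,2),(t+[0,0,.03],T,8),(t,T,2),(knob(0)[0],T,5)],-.3)"
```

```text
0.20 0.11 -3.18 0.00 0.00 -0.01 -0.3; 0.21 0.11 -3.18 0.00 0.00 -0.01 -0.3; 0.45 -1.06 0.62 0.00 -0.14 0.00 -0.3; 0.53 -1.06 0.55 0.00 -0.14 0.00 -0.3; 0.60 -1.06 0.48 0.00 -0.14 0.00 -0.3
0.66 -1.06 0.39 0.00 -0.14 0.00 -0.3; 0.71 -1.06 0.30 0.00 -0.14 0.00 -0.3; 0.74 -1.06 0.20 0.00 -0.14 0.00 -0.3; 0.76 -1.06 0.10 0.00 -0.14 0.00 -0.3; 0.77 -1.06 -0.00 0.00 -0.14 0.00 -0.3
1.00 -0.00 1.11 0.00 0.00 -0.00 -0.3; 1.00 -0.00 1.11 0.00 0.00 -0.00 -0.3; -0.00 -0.00 1.20 0.00 0.00 -0.00 -0.3; -0.00 -0.00 1.20 0.00 0.00 -0.00 -0.3; -0.00 -0.00 1.20 0.00 0.00 -0.00 -0.3
-0.00 -0.00 1.20 0.00 0.00 -0.00 -0.3; -0.00 -0.00 1.20 0.00 0.00 -0.00 -0.3
```

Request:
jog_arm:
  rows: "0.20 0.11 -3.18 0 0 -0.01 -0.3; 0.21 0.11 -3.18 0 0 -0.01 -0.3; 0.45 -1.06 0.62 0 -0.135 0 -0.3; 0.53 -1.06 0.55 0 -0.135 0 -0.3; 0.60 -1.06 0.48 0 -0.135 0 -0.3"

```text
time: 13.92
position: [0.5599, -0.0775, 0.2294]
tool_rot: [2.304, 2.061, -0.068]
ft_force: [0.0, 0.4, -0.1]
grip_width: 0.65
grip_force: 0.0
```

Request:
jog_arm:
  rows: "0.66 -1.06 0.39 0 -0.135 0 -0.3; 0.71 -1.06 0.30 0 -0.135 0 -0.3; 0.74 -1.06 0.20 0 -0.135 0 -0.3; 0.76 -1.06 0.10 0 -0.135 0 -0.3; 0.77 -1.06 0 0 -0.135 0 -0.3"

```text
time: 14.55
position: [0.5108, -0.0394, 0.2072]
tool_rot: [1.899, 1.696, -0.73]
ft_force: [1.3, -0.6, -1.1]
grip_width: 0.648
grip_force: 0.0
```

```bash
python3 -c "
from h import *
where()
t,T=knob(0,.06); print(t)
rows([(t,T,3),(knob(0)[0],T,5)],-.3)"
```

```text
t 14.55 local [-0.0481 -0.085   0.2293] z [ 0.675  0.008 -0.738] y [-0.004  1.     0.008] F [ 1.3 -0.6 -1.1] w 0.648 q [-0.19  0.26 -0.3   1.71  0.67  1.65 -0.72]
[-0.04743435 -0.085       0.19996894]
0.65 -0.01 0.74 0.00 0.00 -0.00 -0.3; 0.65 -0.01 0.74 0.00 0.00 -0.00 -0.3; 0.65 -0.01 0.74 0.00 0.00 -0.00 -0.3; -0.00 -0.00 1.20 -0.00 0.00 -0.00 -0.3; -0.00 -0.00 1.20 -0.00 0.00 -0.00 -0.3
-0.00 -0.00 1.20 -0.00 0.00 -0.00 -0.3; -0.00 -0.00 1.20 -0.00 0.00 -0.00 -0.3; -0.00 -0.00 1.20 -0.00 0.00 -0.00 -0.3
```

Request:
jog_arm:
  rows: "0.65 0 0.74 0 0 0 -0.3; 0.65 0 0.74 0 0 0 -0.3; 0.65 0 0.74 0 0 0 -0.3; 0 0 1.2 0 0 0 -0.3; 0 0 1.2 0 0 0 -0.3"

```text
time: 15.18
position: [0.5092, -0.0581, 0.1591]
tool_rot: [1.903, 1.697, -0.729]
ft_force: [0.6, 0.2, 0.4]
grip_width: 0.653
grip_force: 0.0
```

Request:
jog_arm:
  rows: "0 0 1.2 0 0 0 -0.3; 0 0 1.2 0 0 0 -0.3; 0 0 1.2 0 0 0 -0.3; 0 0 0 0 0 0 0.6; 0 0 0 0 0 0 0.6"
  force: 40

```text
time: 15.8
position: [0.5069, -0.0804, 0.1327]
tool_rot: [1.901, 1.699, -0.728]
ft_force: [0.2, 0.2, -0.1]
grip_width: 0.501
grip_force: 0.0
```

Request:
jog_arm:
  rows: "0 0 0 0 0 0 0.6; 0 0 0 0 0 0 0.6; 0 0 0 0 0 0 0.6"

```text
time: 16.18
position: [0.5062, -0.0801, 0.1328]
tool_rot: [1.902, 1.699, -0.73]
ft_force: [-3.3, 2.7, 3.2]
grip_width: 0.377
grip_force: 40.0
```

```bash
python3 -c "
from h import *
where(); print(ctrl.get_state()['grip_force'],knob(0)[0])
N=20
rows([(*knob(1.32*i/N),1) for i in range(1,N+1)],.6)"
```

```text
t 16.18 local [-0.007  -0.0849  0.155 ] z [ 0.672  0.006 -0.74 ] y [-0.003  1.     0.005] F [-3.3  2.7  3.2] w 0.377 q [-0.15  0.29 -0.27  1.83  0.7   1.5  -0.77]
40.001053018499135 [-0.00728652 -0.085       0.15538025]
-0.52 -0.02 -0.57 0.01 0.07 -0.00 0.6; -0.52 0.00 -0.53 -0.00 0.07 -0.00 0.6; -0.52 -0.00 -0.53 0.00 0.07 0.00 0.6; -0.52 0.00 -0.53 -0.00 0.07 0.00 0.6; -0.52 0.00 -0.53 -0.00 0.07 0.00 0.6
-0.52 -0.00 -0.53 0.00 0.07 -0.00 0.6; -0.52 -0.00 -0.53 -0.00 0.07 0.00 0.6; -0.52 -0.00 -0.53 0.00 0.07 0.00 0.6; -0.52 0.00 -0.53 0.00 0.07 0.00 0.6; -0.52 -0.00 -0.53 -0.00 0.07 -0.00 0.6
-0.52 0.00 -0.53 0.00 0.07 -0.00 0.6; -0.52 -0.00 -0.53 0.00 0.07 0.00 0.6; -0.52 0.00 -0.53 0.00 0.07 -0.00 0.6; -0.52 -0.00 -0.53 -0.00 0.07 -0.00 0.6; -0.52 0.00 -0.53 0.00 0.07 0.00 0.6
-0.52 -0.00 -0.53 0.00 0.07 -0.00 0.6; -0.52 0.00 -0.53 -0.00 0.07 0.00 0.6; -0.52 -0.00 -0.53 0.00 0.07 -0.00 0.6; -0.52 0.00 -0.53 0.00 0.07 -0.00 0.6; -0.52 -0.00 -0.53 -0.00 0.07 -0.00 0.6
```

Knob gripped (33 mm). Lift along the arc (0.066 rad per row).

Request:
jog_arm:
  rows: "-0.52 0 -0.55 0 0.066 0 0.6; -0.52 0 -0.53 0 0.066 0 0.6; -0.52 0 -0.53 0 0.066 0 0.6; -0.52 0 -0.53 0 0.066 0 0.6; -0.52 0 -0.53 0 0.066 0 0.6"

```text
time: 16.8
position: [0.5057, -0.085, 0.1671]
tool_rot: [2.115, 1.895, -0.427]
ft_force: [1.0, 1.9, -9.8]
grip_width: 0.375
grip_force: 40.0
```

Request:
jog_arm:
  rows: "-0.52 0 -0.53 0 0.066 0 0.6; -0.52 0 -0.53 0 0.066 0 0.6; -0.52 0 -0.53 0 0.066 0 0.6; -0.52 0 -0.53 0 0.066 0 0.6; -0.52 0 -0.53 0 0.066 0 0.6"

```text
time: 17.42
position: [0.5036, -0.1022, 0.2]
tool_rot: [2.3, 2.062, -0.079]
ft_force: [1.3, 3.7, -8.4]
grip_width: 0.375
grip_force: 40.0
```

```bash
python3 -c "
from h import *
where(); print(knob(.66)[0])
N=20
rows([(*knob(1.32*i/N),1) for i in range(11,N+1)],.6)"
```

```text
t 17.43 local [ 0.0332 -0.085   0.23  ] z [ 0.072  0.005 -0.997] y [-0.005  1.     0.004] F [ 1.3  3.7 -8.4] w 0.375 q [ 0.2   0.02 -0.11  1.77  0.08  1.35 -0.04]
[ 0.0348295  -0.085       0.23157731]
-0.70 -0.02 -0.68 0.00 0.07 0.00 0.6; -0.52 -0.00 -0.53 0.00 0.07 -0.00 0.6; -0.52 0.00 -0.53 0.00 0.07 -0.00 0.6; -0.52 -0.00 -0.53 -0.00 0.07 -0.00 0.6; -0.52 0.00 -0.53 0.00 0.07 0.00 0.6
-0.52 -0.00 -0.53 0.00 0.07 -0.00 0.6; -0.52 0.00 -0.53 -0.00 0.07 0.00 0.6; -0.52 -0.00 -0.53 0.00 0.07 -0.00 0.6; -0.52 0.00 -0.53 0.00 0.07 -0.00 0.6; -0.52 -0.00 -0.53 -0.00 0.07 -0.00 0.6
```

Request:
jog_arm:
  rows: "-0.70 0 -0.66 0 0.07 0 0.6; -0.52 0 -0.53 0 0.066 0 0.6; -0.52 0 -0.53 0 0.066 0 0.6; -0.52 0 -0.53 0 0.066 0 0.6; -0.52 0 -0.53 0 0.066 0 0.6"

```text
time: 18.05
position: [0.5002, -0.1312, 0.2262]
tool_rot: [-2.2, -1.974, -0.292]
ft_force: [2.0, 6.1, -9.8]
grip_width: 0.375
grip_force: 40.0
```

```bash
python3 -c "
from h import *
where(); print(knob(.99)[0])
N=20
rows([(*knob(1.32*i/N),1) for i in range(16,N+1)],.6)"
```

```text
t 18.05 local [ 0.0723 -0.085   0.2552] z [-0.258  0.002 -0.966] y [-0.005  1.     0.004] F [ 2.   6.1 -9.8] w 0.375 q [ 0.37  0.08  0.03  1.68 -0.25  1.46  0.33]
[ 0.07196222 -0.085       0.25542347]
-0.49 -0.01 -0.54 0.00 0.06 0.01 0.6; -0.52 0.00 -0.53 -0.00 0.07 -0.00 0.6; -0.52 -0.00 -0.53 0.00 0.07 0.00 0.6; -0.52 0.00 -0.53 0.00 0.07 -0.00 0.6; -0.52 -0.00 -0.53 -0.00 0.07 0.00 0.6
```

Request:
jog_arm:
  rows: "-0.50 0 -0.54 0 0.064 0 0.6; -0.52 0 -0.53 0 0.066 0 0.6; -0.52 0 -0.53 0 0.066 0 0.6; -0.52 0 -0.53 0 0.066 0 0.6; -0.52 0 -0.53 0 0.066 0 0.6"

```text
time: 18.68
position: [0.4962, -0.1651, 0.2406]
tool_rot: [-1.998, -1.794, -0.608]
ft_force: [1.9, 7.3, -8.8]
grip_width: 0.377
grip_force: 40.0
```

Request:
jog_arm:
  rows: "-0.52 0 -0.53 0 0.066 0 0.6; 0 0 0 0 0 0 0.6; 0 0 0 0 0 0 -0.2; 0 0 0 0 0 0 -0.2; 0 0 0 0 0 0 -0.2"

```text
time: 19.3
position: [0.4961, -0.1741, 0.2453]
tool_rot: [-1.96, -1.761, -0.667]
ft_force: [-1.2, 0.9, 1.0]
grip_width: 0.576
grip_force: 0.0
```

```bash
python3 -c "
from h import *
where(); print(knob(1.386)[0])"
```

```text
t 19.3 local [ 0.1257 -0.0843  0.2692] z [-0.605  0.004 -0.797] y [-0.004  1.     0.008] F [-1.2  0.9  1. ] w 0.576 q [ 0.57  0.28  0.14  1.55 -0.57  1.7   0.65]
[ 0.123675  -0.085      0.2663302]
```

Request:
jog_arm:
  rows: "0 0 -1.5 0 0 0 -0.2; 0 0 -2 0 0 0 -0.2; 0 0 -3 0 0 0 -0.2; 0 0 -3 0 0 0 -0.2; 0 0 -3 0 0 0 -0.2"

```text
time: 19.92
position: [0.4866, -0.2506, 0.3455]
tool_rot: [-1.961, -1.759, -0.667]
ft_force: [0.1, 0.5, -0.4]
grip_width: 0.604
grip_force: 0.0
```

Request:
jog_arm:
  rows: "0 0 -2 0 0 0 -0.2; 0 0 0 0 0 0 -0.2; 0 0 0 0 0 0 -0.2; 0 0 0 0 0 0 -0.2"

```text
time: 20.42
position: [0.4854, -0.2605, 0.3591]
tool_rot: [-1.958, -1.758, -0.666]
ft_force: [-0.9, -0.5, -0.1]
grip_width: 0.6
grip_force: 0.0
```

```bash
python3 -c "
from h import *
where()
d=imaging.get_image('side'); im=d['img'].astype(int)
m=((im[:,:,2]-im[:,:,0]>22)&(im[:,:,2]<110)&(im[:,:,1]<60)).astype(np.uint8)
nn,l,st,c=cv2.connectedComponentsWithStats(m)
print([(st[i,4],c[i].round(0)) for i in range(1,nn) if st[i,4]>40])
for ph in (0,1.18,1.386):
  cs,s=np.cos(ph),np.sin(ph)
  for y in (-.085,.085):
    q=np.array([.125,y,.132])+np.array([-.145*cs+.0375*s,0,.145*s+.0375*cs]); print(ph,proj(d,chest(p,q))[0].round(0))
a=cv2.imread('pics/side0.png').astype(int); b=cv2.imread('pics/scene0.png').astype(int); sc=imaging.get_image('scene')['img'].astype(int)
print('sander/clay diff',abs(a-im)[225:310,225:285].mean(),'bowl',abs(b-sc)[262:302,298:342].mean(),'jug',abs(b-sc)[190:285,222:265].mean())"
```

```text
t 20.43 local [ 0.2129 -0.0851  0.3829] z [-0.607  0.001 -0.795] y [-0.004  1.     0.005] F [-0.9 -0.5 -0.1] w 0.6 q [ 0.66  0.37  0.19  1.22 -0.58  1.97  0.63]
[(np.int32(80), array([534.,  27.])), (np.int32(2586), array([69., 72.])), (np.int32(69), array([499., 146.])), (np.int32(533), array([373., 209.])), (np.int32(385), array([249., 245.])), (np.int32(498), array([251., 293.])), (np.int32(70), array([ 82., 392.]))]
0 [310. 221.]
0 [379. 187.]
1.18 [359. 200.]
1.18 [435. 163.]
1.386 [373. 208.]
1.386 [450. 170.]
sander/clay diff 22.454509803921567 bowl 25.508901515151514 jug 9.855405956752346
```

```bash
python3 -c "
from bench import ticket
print(ticket.close_job())"
```

```text
the job is handed in; nothing more can be done
None
```

I turned the bar in line with the slot, folded the hasp back over the shut lid, raised the lid to about 1.39 rad (80°) and let go. I handed the job in with 20.4 s on the clock; no verdict came back, and although I felt no contact with the jug, clay, bowl or sanding block, my last picture check of them was inconclusive.

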